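# Set the joint of a newly cased book with a folder

### The arm

A 6-joint arm with a two-finger parallel gripper is mounted at the origin on the work surface. World frame = base frame: x ahead of the robot, y to its left, z up, the work surface at z = 0. Lengths are in m, angles in rad, forces in N, time in s.
With the tool pointing down it reaches from about 0.25 to 0.775 m from the base axis. Payload 4 kg.
Tool frame: the origin (TCP) lies midway between the tips of the shut fingers; the grasp point (between the pads) lies 19 mm behind it; z points along the fingers, y is the line along which they close (so a half turn about z gives the same grasp; the last joint's range is limited). The gripper opens to 85 mm and grips with 20 to 120 N. Pads are 22 mm wide; open, the fingers measure 114 mm over their backs; the gripper's body (76 mm by 85 mm) begins 54 mm behind the grasp point. The pads swing forward as they close: fully open they stand 13 mm farther back than shut.
Start: joints at [-1.313, 0.087, 1.371, -0, 1.684, -0.103], TCP at [0.194, -0.515, 0.2] pointing down, gripper open.
Joint ranges: [-3.1, 3.1], [-0.76, 2.03], [0.27, 2.55], [-1.08, 4.22], [0.17, 2.65], [-2.57, 2.57]. Speed limits (rad/s): [2.79, 2.79, 3.14, 3.14, 3.14, 3.14].

### API

Orientations are given as a unit quaternion [w, x, y, z].
In Python, from plant import r, grab_frame, camera_info, job, nets gives the robot as it stands.
- The arm moves only by the shell command python3 -m handwheel 'ROWS'. ROWS is JSON, a list of rows, each a list of 3 entries, a list of its own where there are three numbers: the shift along the tool's x, y, z in mm, then the turn, a rotation vector about the tool's x, y, z in degrees, then the finger opening in mm, from 0 to 85.4. A call has 1 to 12 rows; each row shifts and turns the commanded pose from where the row before left it, along the tool's axes as they then stand; what a row does not reach is not made up. A row lasts 1/8 s, in which the tool goes at most 62.5 mm and 10.7 degrees, less where a joint would pass 70% of its speed; a pose out of reach is approached as far as the arm can. A call is refused whole if a number of a shift passes 62.5 or a number of a turn 10.7, either way. A call with a gripper value outside its range is refused whole. The fingers move at their own pace and stop on an object; the grip force is fixed at half the most. Time passes only in rows, so rows that do not move let the fingers close. It gives the time, the measured TCP pose, the force, the opening and the grip force at its end, in the units of the state.
- r.get_state(): the state, without advancing time (a new reading comes with each control period).
- grab_frame(name): name is "side" or "top"; returns the picture (420x560x3 uint8, red, green, blue); there is no depth.
- camera_info(name): a dict with "vfov" (degrees; the focal length in pixels is half the picture's height over the tangent of half this angle, whatever the lens; pixels are square), "cx", "cy" (the principal point, pixels), "world_to_cam" (4x4, takes a point from world to camera coordinates). Camera axes: x right, y up, looking along -z (the intrinsics and any distortion apply to the point x, -y, -z); pixel columns grow to the right and rows downward; lengths in m; the calibration is good to about 2 mm. A picture is of the moment at which its call begins. camera_info takes no time and is no camera call.
- job.job_done(): hands the job in; it is judged then, once.
Trained networks look in the newest picture that a camera, given by its name, has taken for a name from the list of things; names that differ only in an ending like _2 or _b are one class to them, and where a whole thing is asked for, a point or a joint stands for the part that bears it (a point fixed in the world has none). Each returns a list of dicts, best first, with "conf" (0 to 1); they miss things now and then, are a little off and sometimes report something else, mostly with a low value. They report only what shows in the picture. A call takes as long as a camera call.
- nets.find_in(camera, query): "rect" ([left, top, right, bottom] in pixels, round what is visible of it).
- nets.cut_out(camera, query): "mask" (420x560 bool, what is visible of it) and "rect" ([left, top, right, bottom] in pixels, round what is visible of it).
The state is a dict: "clock": time; "joint_pos": joint angles; "joint_vel": joint speeds; "effort": joint torques, N m; "tcp_pos": TCP position; "tcp_rot": TCP orientation; "force": force on the tool from outside, world axes, zero at the start; "torque": the same for the moment, N m; "opening": opening from 0.0 (shut) to 1.0 (fully open); "finger_force": force on a finger pad.
Only numpy, scipy, OpenCV 4.12 (cv2) and the standard library are available. Lean on these libraries where they do the work, as an engineer would, in place of code of your own. Each camera call takes 0.05 s, during which the arm holds its last target. There are 200 camera calls.

### The job

The book has just been cased in and its joint needs setting. Pick up the white folder, put its point down into the groove beside the spine on top of the book at the left end (as the robot sees it), and draw it in one slow pass, about three centimetres a second, pressing lightly, along the whole groove to the right end, without scoring the cover boards or shifting the book or the weight on it. Then lay the folder flat on the bench again, clear of the book, and leave everything else where it is.

Things in the scene. Friction and masses are not known exactly. Their poses are not given: they have to be found in the camera images.
- folder: bookbinder's folder: a bone-white rigid blade lying flat on the 3 mm mat, 175 mm long (its x), 22 mm wide (y), 10 mm thick (z), 70 g. Origin on its underside, mid-blade. From x = -85 to +8 mm its sides are parallel; beyond that it tapers evenly in width and thickness to a 5 mm ball point at x = 80 mm. At the start the point looks roughly away from the robot.
- folder_tip (a point): centre of the 5 mm ball at the folder's point: 80 mm from the folder's origin along its +x and 5 mm above its underside, on the blade's mid-plane. Whatever the tilt, the ball touches a floor when this point is 2.5 mm above it.
- folder_grip (a point): a good place to grip the folder across its 22 mm width: in the parallel part, 95 mm behind folder_tip, 5 mm above the underside, near the centre of mass. Axes of the folder. Held here and tipped point-down by 25 to 40 degrees in the groove, the fingers clear the book.
- book: hardback book lying flat on the mat, loose, 450 g, navy boards, dark brown spine, red cloth joint between: 196 mm tall (its y), 136 mm wide (x), 28.5 mm thick. Origin at the centre of its underside; spine at -x, towards the robot; +y to the robot's left (yaw within 26 degrees). The groove runs its whole length beside the spine, centre line at x = -58 mm (see groove_mid).
- groove_mid (a point): middle of the groove's centre line, on its floor, 25 mm above the book's underside. Axes of the book. The groove is a straight channel 10 mm wide and 3.5 mm deep, upright sides, flat firm red floor: from x = -63 mm (spine, a ridge 5 mm wide, 28 mm high) to -53 mm (edge of the upper board, 28.5 mm high, navy).
- groove_left (a point): left end of the groove's centre line, on its floor, 98 mm from the book's middle towards book +y; start the pass here or up to 20 mm inside it. Axes of the book.
- groove_right (a point): right end of the groove's centre line, on its floor, 98 mm from the book's middle towards book -y; end the pass here or up to 20 mm before it. Axes of the book.
- weight: dark steel bench weight with a small brass knob, standing loose on the upper board and holding the book down: block 50 x 100 mm and 32 mm tall, 53 mm with the knob, 1.2 kg. Its near edge is at least 30 mm from the groove's centre line. Not to be moved. Origin at the centre of its underside.
- glue_jar: white lidded glue jar with a blue lid, 68 mm in diameter, 85 mm tall, at the back of the mat; bystander. Origin at the centre of its underside.
- brush: flat glue brush with a wooden handle, 200 mm long, 42 mm wide, 20 mm high, lying near the robot; bystander. Origin under its middle.
- square: flat steel L-shaped ruler, legs 120 and 80 mm, 22 mm wide, 2.5 mm thick, lying near the robot; bystander. Origin under the middle of its long leg.
- shears: shears with black handles, 200 mm long, 9 mm high, lying at the left; bystander. Origin under the pivot.
- phone: black phone, 150 x 72 x 9 mm, lying at the right; bystander. Origin at the centre of its underside.
- spool: cardboard spool of cream thread, 52 mm in diameter, 50 mm tall, at the back of the mat; bystander. Origin at the centre of its underside.

How it is judged:
By the outcome, as a careful person would: the job done as asked, in the order asked, and still so for the second after the job is handed in, with the robot touching nothing.
It also fails if it takes over 61 s, if anything falls off the work surface, if the arm or the gripper's body presses on something with over 40 N, if the wrist force passes 120 N, or if a joint passes its speed limit or range.

## Working session

There is one attempt and no reset: what is moved stays moved. The work goes in short steps, Python scripts to look and compute and a shell command to move; the robot and the scene stay as the last step left them, time stands still between calls to the robot, and variables do not carry over. Pictures are saved under pics/ and viewed, at most 10 in all, crops included, and the job is handed in when it is done.

```bash
ls; mkdir -p pics; cat > look.py <<'E'
import numpy as np,cv2
from plant import r,grab_frame,camera_info,job,nets
E
python3 - <<'E'
from look import *
s=r.get_state();print({k:np.round(v,3) for k,v in s.items()})
ims=[]
for c in("top","side"):
    i=camera_info(c);print(c,{k:(np.round(v,4).tolist() if not isinstance(v,str) else v) for k,v in i.items()})
    im=grab_frame(c);cv2.imwrite(f"pics/{c}0.png",im[:,:,::-1])
    for q in("folder","book","weight","brush","square","groove_mid"):
        d=nets.cut_out(c,q)
        for o in d[:2]:
            m=o["mask"].astype(np.uint8);p=np.argwhere(m)[:,::-1].astype(np.float32)
            print(c,q,round(o["conf"],2),np.round(o["rect"]).tolist(),m.sum(),cv2.minAreaRect(p) if len(p) else 0)
E
```

```text
pics
{'clock': np.float64(0.0), 'joint_pos': array([-1.313,  0.088,  1.372, -0.   ,  1.684, -0.103]), 'joint_vel': array([ 0.   , -0.002, -0.001,  0.   , -0.001,  0.   ]), 'effort': array([-1.0000e-03, -3.5186e+01, -3.1327e+01, -0.0000e+00,  1.1000e-02,
        0.0000e+00]), 'tcp_pos': array([ 0.194, -0.514,  0.198]), 'tcp_rot': array([-0.001,  0.984,  0.179, -0.   ]), 'force': array([ 0.088, -0.309, -0.198]), 'torque': array([-0.042,  0.043, -0.052]), 'finger_force': np.float64(0.0), 'opening': np.float64(1.0)}
top {'vfov': 42.3607, 'cx': 278.3473, 'cy': 211.1633, 'world_to_cam': [[0.0284, -0.9994, -0.0184, -0.0104], [0.9885, 0.0254, 0.1491, -0.561], [-0.1485, -0.0224, 0.9887, -1.4094], [0.0, 0.0, 0.0, 1.0]]}
top folder 0.59 [316.0, 200.0, 343.0, 254.0] 393 ((330.1551818847656, 225.137939453125), (8.009692192077637, 59.21920394897461), 23.198591232299805)
top book 0.64 [187.0, 183.0, 271.0, 256.0] 2925 ((227.5756072998047, 219.0804901123047), (73.63524627685547, 51.60887145996094), 20.2248592376709)
top weight 0.86 [215.0, 197.0, 257.0, 227.0] 740 ((236.39837646484375, 210.506256103
[... 1228 characters left out ...]
((260.28704833984375, 259.73101806640625), (46.520050048828125, 75.59508514404297), 51.63251495361328)
side weight 0.89 [241.0, 227.0, 276.0, 259.0] 644 ((257.5000305175781, 244.00001525878906), (20.50609588623047, 36.06244659423828), 45.0)
side weight 0.47 [281.0, 202.0, 319.0, 221.0] 215 ((298.0235595703125, 209.95755004882812), (41.182518005371094, 5.924842834472656), 29.05460548400879)
side brush 0.98 [327.0, 206.0, 384.0, 227.0] 517 ((356.41180419921875, 215.35296630859375), (61.60404968261719, 12.611852645874023), 14.03624439239502)
side groove_mid 0.69 [217.0, 236.0, 304.0, 292.0] 2201 ((260.27227783203125, 259.7227783203125), (45.72883605957031, 73.74015045166016), 50.59933853149414)
```

View pics/top0.png

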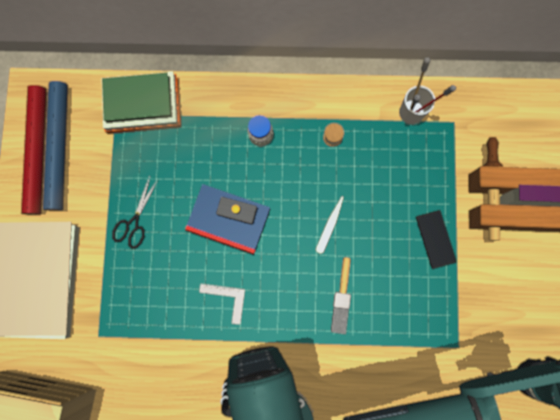

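View pics/side0.png

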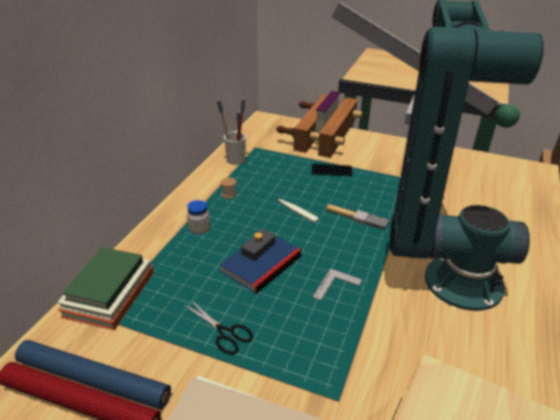

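```bash
python3 - <<'E'
import cv2,numpy as np
a=cv2.imread("pics/top0.png");b=cv2.imread("pics/side0.png")
z=lambda im,x,y,w,h,k:cv2.resize(im[y:y+h,x:x+w],None,fx=k,fy=k,interpolation=cv2.INTER_NEAREST)
o=np.zeros((600,800,3),np.uint8)
o[:300,:400]=z(a,180,180,100,75,4)[:300,:400]; o[:300,400:800]=z(a,280,185,100,75,4)
o[300:600,:400]=z(b,210,225,100,75,4); o[300:600,400:800]=z(b,260,180,100,75,4)
cv2.imwrite("pics/crop.png",o)
for y in (225,235,245): print(y,[b_.tolist() for b_ in a[y:y+12,215]])
E
```

```text
225 [[146, 112, 84], [147, 114, 84], [147, 114, 85], [148, 114, 85], [148, 114, 86], [148, 114, 86], [148, 114, 86], [149, 114, 85], [150, 114, 84], [144, 110, 107], [122, 97, 161], [85, 80, 214]]
235 [[122, 97, 161], [85, 80, 214], [61, 73, 228], [55, 69, 221], [44, 55, 174], [46, 55, 111], [76, 85, 60], [110, 119, 45], [127, 139, 50], [132, 143, 52], [131, 143, 52], [132, 143, 53]]
245 [[131, 143, 52], [132, 143, 53], [132, 143, 53], [132, 143, 53], [133, 143, 53], [134, 146, 60], [140, 154, 77], [143, 158, 83], [136, 149, 66], [132, 144, 53], [132, 144, 52], [132, 143, 53]]
```

View pics/crop.png

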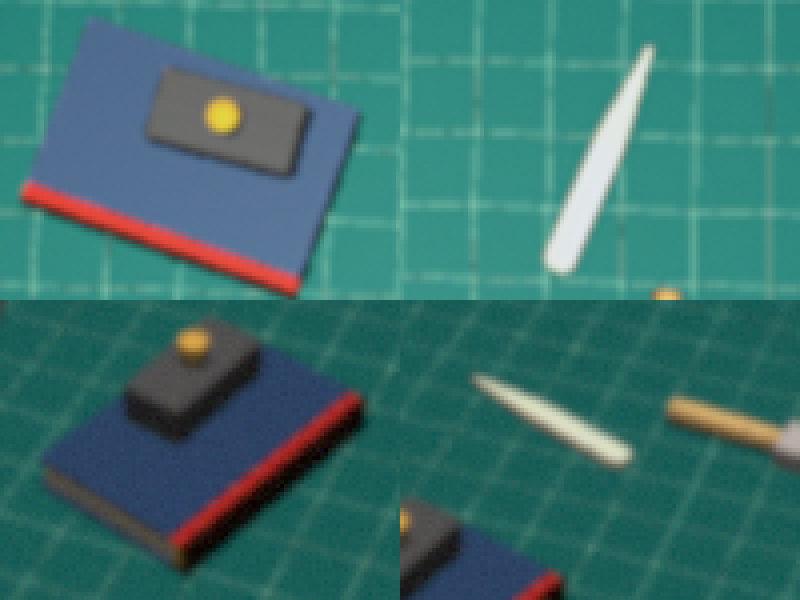

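```bash
cat >> look.py <<'E'
from scipy.optimize import least_squares,minimize
def proj(c,P):
    i=camera_info(c);T=np.array(i["world_to_cam"]);f=210/np.tan(np.radians(i["vfov"])/2)
    q=np.atleast_2d(P)@T[:3,:3].T+T[:3,3]
    return np.c_[i["cx"]+f*q[:,0]/-q[:,2], i["cy"]+f*q[:,1]/q[:,2]]
def toplane(c,uv,z):
    i=camera_info(c);T=np.array(i["world_to_cam"]);f=210/np.tan(np.radians(i["vfov"])/2)
    uv=np.atleast_2d(uv);d=np.c_[(uv[:,0]-i["cx"])/f,-(uv[:,1]-i["cy"])/f,-np.ones(len(uv))]@T[:3,:3]
    o=-T[:3,:3].T@T[:3,3];return o+d*((z-o[2])/d[:,2])[:,None]
def pose(p,pts,z=0.003):
    c,s=np.cos(p[2]),np.sin(p[2]);pts=np.asarray(pts,float)/1e3
    return np.c_[p[0]+c*pts[:,0]-s*pts[:,1],p[1]+s*pts[:,0]+c*pts[:,1],z+pts[:,2]]
def box(a,b,c,d,e,f): return [(x,y,z) for x in(a,b) for y in(c,d) for z in(e,f)]
K=8
def draw(L,c,W,P,val,x0,y0,hull=True):
    u=((proj(c,W)-[x0,y0]+.5)*K-.5)
    if hull:u=cv2.convexHull(u.astype(np.float32))
    cv2.fillPoly(L,[np.round(u*16).astype(np.int32)],val,shift=4)
# parts: label order painter
def book(c):
    # side view: camera sits at far left, top: overhead
    b=[(2,box(-68,68,-98,98,0,25)),(1,box(-63,-53,-98,98,25,25))]
    n=(3,box(-53,68,-98,98,24.9,28.5));s=(2,box(-68,-63,-98,98,24.9,28))
    return b+[n,s]
def folder(c):
    w=[(x,y,z) for x,h in((-91,5),(-88,9.5),(-85,11),(8,11)) for y in(-h,h) for z in(.5,9.5)]
    return [(1,w+[(80+2.3*a,2.3*b,5) for a,b in((1,0),(0,1),(0,-1),(.7,.7),(.7,-.7))])]
def fit(cams,parts,p0,ims,chan,pad=12,labs=4,z=0.003,excl=None,roi=None):
    R={}
    for c in cams:
        W=np.vstack([pose(p0,q,z) for _,q in parts(c)]);u=proj(c,W)
        a=np.floor(u.min(0)-pad).astype(int);b=np.ceil(u.max(0)+pad).astype(int)
        R[c]=(a,b)
    def res(p,full=False):
        out=[]
        for c in cams:
            a,b=R[c];h,w=b[1]-a[1],b[0]-a[0];L=np.zeros((h*K,w*K),np.uint8)
            for v,q in parts(c): draw(L,c,pose(p,q,z),None,v,a[0],a[1])
            A=np.stack([cv2.GaussianBlur(cv2.resize((L==v).astype(np.float32),(w,h),interpolation=cv2.INTER_AREA),(0,0),.7) for v in range(labs)],-1)
            I=chan(ims[c])[a[1]:b[1],a[0]:b[0]]
            m=np.ones((h,w),bool)
            if excl is not None:m&=~excl[c][a[1]:b[1],a[0]:b[0]]
            A_=A[m];y=I[m].reshape(len(A_),-1)
            co=np.linalg.lstsq(A_,y,rcond=None)[0];e=y-A_@co
            out.append(np.mean(np.minimum(np.abs(e),40)**1.5))
        return sum(out)
    s=np.array([.003,.003,.02])
    f=lambda d:res(p0+d*s)
    o=minimize(f,np.zeros(3),method="Nelder-Mead",options=dict(initial_simplex=np.vstack([np.zeros(3),1.5*np.eye(3)]),xatol=.02,fatol=1e-4,maxiter=200))
    return p0+o.x*s,o.fun
E
cat > m.py <<'E'
from look import *
ims={c:cv2.imread(f"pics/{c}0.png")[:,:,::-1].astype(np.float32) for c in("top","side")}
red=lambda I:I[...,0]-I[...,1]
rgb=lambda I:I
u=np.array([[187,230],[255,251.5]]);g=toplane("top",u,.028);print("red ends",g)
yaw=np.arctan2(*(g[0]-g[1])[[1,0]])-np.pi/2;mid=g.mean(0)
p=np.array([mid[0]+.058*np.cos(yaw),mid[1]+.058*np.sin(yaw),yaw])
ex={c:np.zeros((420,560),bool) for c in ims}
ex["top"][195:230,212:260]=1;ex["side"][225:262,238:280]=1
for cams in(["top"],["side"],["top","side"]):
    for nm,ch in(("red",red),("rgb",rgb)):
        b,e=fit(cams,book,p,ims,ch,excl=ex);print("book",cams,nm,np.round(b[:2]*1e3,1),np.degrees(b[2]).round(2),round(e,2),"gmid",np.round(pose(b,[(-58,0,25)])*1e3,1))
t,bt=toplane("top",[[342.5,197],[321,251]],.008);d=t-bt;yw=np.arctan2(d[1],d[0]);o=t-.0825*d/np.linalg.norm(d);print("len",np.linalg.norm(d))
w=lambda I:I[...,0]
for cams in(["top"],["side"],["top","side"]):
    f,e=fit(cams,folder,np.array([o[0],o[1],yw]),ims,w,pad=6,labs=2);print("folder",cams,np.round(f[:2]*1e3,1),np.degrees(f[2]).round(2),round(e,2))
E
python3 m.py
```

```text
red ends [[0.50544604 0.25005915 0.028     ]
 [0.45243181 0.06443933 0.028     ]]
book ['top'] red [539.9 143. ] -17.69 12.22 gmid [[484.6 160.6  28. ]]
book ['top'] rgb [539.3 142.9] -17.85 20.4 gmid [[484.1 160.7  28. ]]
book ['side'] red [539.  142.7] -17.59 18.07 gmid [[483.7 160.2  28. ]]
book ['side'] rgb [538.8 142.8] -17.73 22.18 gmid [[483.5 160.5  28. ]]
book ['top', 'side'] red [539.6 143. ] -17.81 30.68 gmid [[484.4 160.7  28. ]]
book ['top', 'side'] rgb [539.5 142.9] -17.86 42.71 gmid [[484.3 160.7  28. ]]
len 0.1601837422164372
folder ['top'] [ 540.4 -139.3] -22.07 36.95
folder ['side'] [ 540.4 -141.1] -21.81 25.71
folder ['top', 'side'] [ 540.2 -139.6] -22.06 69.45
```

```bash
cat >> look.py <<'E'
from scipy.spatial.transform import Rotation as Rn
def st():
    s=r.get_state();q=np.array(s["tcp_rot"]);return s,np.array(s["tcp_pos"]),Rn.from_quat(np.r_[q[1:],q[0]])
def go(pos,R):
    "tool-frame shift mm (in present axes) and rotvec deg from measured pose"
    s,p,R0=st();print("t",s["clock"].round(2),"shift",np.round(R0.inv().apply(np.array(pos)-p)*1e3,1),"turn",np.round(np.degrees((R0.inv()*R).as_rotvec()),2),"F",np.round(s["force"],1))
def down(yaw): return Rn.from_euler("z",yaw,degrees=True)*Rn.from_euler("x",180,degrees=True)
E
python3 -m handwheel '[[[49.4,-26.6,11.1],[0,0,0],50],[[49.4,-26.6,11.1],[0,0,0],50],[[49.4,-26.6,11.1],[0,0,0],50],[[49.4,-26.6,11.1],[0,0,0],50],[[49.4,-26.6,11.1],[0,0,0],50],[[49.4,-26.6,11.1],[0,0,0],50],[[49.4,-26.6,11.1],[0,0,0],50],[[49.4,-26.6,11.1],[0,0,0],50],[[49.4,-26.6,11.1],[0,0,0],50],[[0,0,0],[0,0,10.7],50],[[0,0,0],[0,0,10.7],50],[[0,0,0],[0,0,10.7],50]]'
python3 -c "
from look import *
go([.5264,-.1342,.1],down(-22.06));print(st()[0]['joint_pos'])"
```

```text
clock: 2.2
tcp_pos: [0.5258, -0.1333, 0.0995]
tcp_rot: [0.0, 0.995, -0.102, -0.0]
force: [0.4, -0.7, 1.4]
opening: 0.588
finger_force: 0.0Traceback (most recent call last):
  File "<string>", line 3, in <module>
    go([.5264,-.1342,.1],down(-22.06));print(st()[0]['joint_pos'])
    ~~^^^^^^^^^^^^^^^^^^^^^^^^^^^^^^^^
  File "look.py", line 58, in go
    s,p,R0=st();print("t",s["clock"].round(2),"shift",np.round(R0.inv().apply(np.array(pos)-p)*1e3,1),"turn",np.round(np.degrees((R0.inv()*R).as_rotvec()),2),"F",np.round(s["force"],1))
                          ^^^^^^^^^^^^^^^^
AttributeError: 'float' object has no attribute 'round'
```

```bash
sed -i 's/s\["clock"\].round(2)/round(s["clock"],2)/' look.py
python3 -m handwheel '[[[0,0,0],[0,0,10.5],50],[[1,0.5,20],[0,0,0],50],[[0,0,25],[0,0,0],50],[[0,0,20],[0,0,0],50],[[0,0,15],[0,0,0],50],[[0,0,8],[0,0,0],50],[[0,0,4],[0,0,0],50],[[0,0,2],[0,0,0],50],[[0,0,0],[0,0,0],50]]'
python3 -c "
from look import *
go([.5264,-.1342,.0045],down(-22.06));print(st()[0]['joint_pos'])
im=grab_frame('top')[180:280,270:400];cv2.imwrite('pics/g1.png',cv2.resize(im[:,:,::-1],None,fx=5,fy=5))"
```

```text
clock: 3.32
tcp_pos: [0.5267, -0.1347, 0.0061]
tcp_rot: [0.0, 0.982, -0.19, 0.0]
force: [-0.9, 0.4, 1.2]
opening: 0.582
finger_force: 0.0
t 3.33 shift [-0.5 -0.3  1.6] turn [ 0.   -0.06  0.13] F [-0.9  0.4  1.2]
[-3.54524110e-01  1.92002599e-01  1.64940085e+00 -8.62400831e-05
  1.29917384e+00  1.59902679e+00]
```

View pics/g1.png

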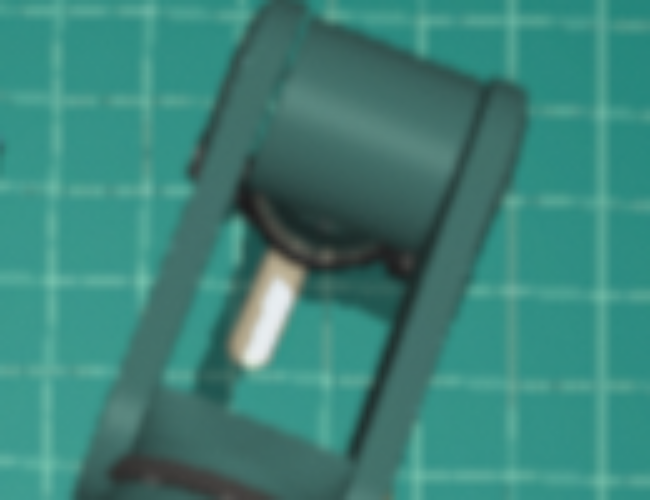

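The view shows the blade's butt around (320,252), undisturbed between the fingers. Next: lower slightly and close.

```bash
python3 -m handwheel '[[[0,0,1.5],[0,0,0],50],[[0,0,0],[0,0,0],0],[[0,0,0],[0,0,0],0],[[0,0,0],[0,0,0],0],[[0,0,0],[0,0,0],0],[[0,0,0],[0,0,0],0],[[0,0,0],[0,0,0],0]]'
python3 -c "
from look import *
go([.5264,-.1342,.0045],down(-22.06))"
```

```text
clock: 4.25
tcp_pos: [0.5264, -0.1345, 0.0041]
tcp_rot: [0.0, 0.982, -0.19, 0.0]
force: [0.8, -0.9, -0.2]
opening: 0.002
finger_force: 0.0
t 4.25 shift [-0.1 -0.3 -0.4] turn [ 0.   -0.    0.13] F [ 0.8 -0.9 -0.2]
```

```bash
python3 -c "
from look import *
a=grab_frame('top')[180:280,280:400];b=grab_frame('side')[170:245,250:370]
f=lambda i:cv2.resize(i[:,:,::-1],None,fx=5,fy=5)
o=np.zeros((600,800,3),np.uint8)
g=lambda i:cv2.resize(i[:,:,::-1],None,fx=3.3,fy=3.3)
A=g(a);B=g(b);o[:A.shape[0],:A.shape[1]]=A;o[:B.shape[0],400:400+B.shape[1]]=B
cv2.imwrite('pics/g2.png',o[:340])"
```

```text
(no output)
```

View pics/g2.png

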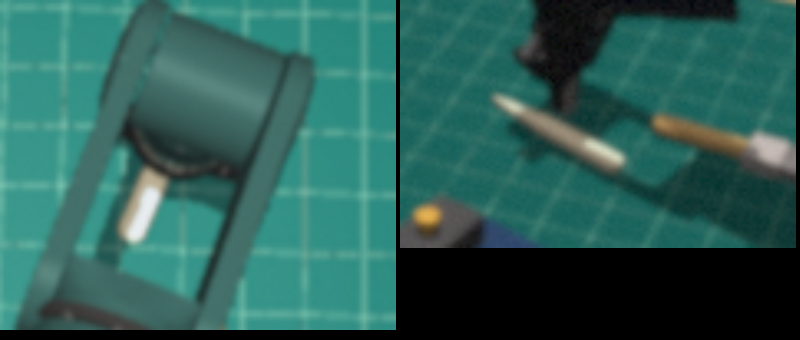

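```bash
python3 -c "
from look import *
s,p,R=st()
for c in('top','side'):
  print(c,'tcp',proj(c,p),'butt',proj(c,pose([.5403,-.1398,np.radians(-22.06)],[(-92,0,5),(82,0,5),(-15,0,5)])))
im={c:grab_frame(c).astype(np.float32) for c in('top','side')}
f,e=fit(['side'],folder,np.array([.5403,-.1398,np.radians(-22.06)]),im,lambda I:I[...,0],pad=6,labs=2);print(f,np.degrees(f[2]))
for c in im:
  d=nets.cut_out(c,'folder')
  for o in d[:2]: print(c,o['conf'],o['rect'])
"
```

```text
top tcp [[329.19696635 227.07906871]] butt [[318.0882795  252.79305468]
 [342.92736183 194.75518193]
 [329.173578   226.89164918]]
side tcp [[298.46687901 210.98776607]] butt [[316.6923298  220.08132481]
 [276.83108028 198.18154423]
 [298.46437935 210.06688422]]
[ 0.54126429 -0.14116714 -0.35663694] -20.433791431006092
top 0.53 [317.9, 233.5, 328.8, 255.9]
side 0.72 [279.4, 200.0, 318.0, 223.0]
side 0.53 [220.4, 236.9, 300.8, 292.9]
```

```bash
python3 -c "
from look import *
s,p,R=st()
P=np.array([.5403,-.1398,np.radians(-22.06)])
B=np.array([.5395,.1429,np.radians(-17.85)])
def pan(im,c,x,y,w,h,k,tcp=0):
  v=cv2.resize(im[y:y+h,x:x+w],None,fx=k,fy=k,interpolation=cv2.INTER_CUBIC)
  def pl(W,col):
    u=((proj(c,W)-[x,y]+.5)*k).astype(int);cv2.polylines(v,[u],True,col,1)
  pl(pose(P,[(-92,-8,5),(-85,-11,5),(8,-11,5),(82,0,5),(8,11,5),(-85,11,5),(-92,8,5)]),(0,0,255))
  pl(pose(B,[(-63,-98,25),(-63,98,25),(-53,98,25),(-53,-98,25)]),(0,255,255))
  pl(pose(B,[(-68,-98,28.5),(-68,98,28.5),(68,98,28.5),(68,-98,28.5)]),(255,255,0))
  if tcp:
    for z in(0,.02,.05,.1):
      u=((proj(c,p+[0,0,z])[0]-[x,y]+.5)*k).astype(int);cv2.circle(v,tuple(int(t) for t in u),3,(255,0,255),-1)
  return v
a=cv2.imread('pics/top0.png');b=cv2.imread('pics/side0.png');c=grab_frame('side')[:,:,::-1].copy()
o=np.vstack([np.hstack([pan(a,'top',180,180,100,75,4),pan(a,'top',300,190,67,50,6)[:300,:400]]),np.hstack([pan(b,'side',215,225,100,75,4),pan(c,'side',260,160,80,60,5,1)])])
cv2.imwrite('pics/ov.png',o)"
```

```text
(no output)
```

View pics/ov.png

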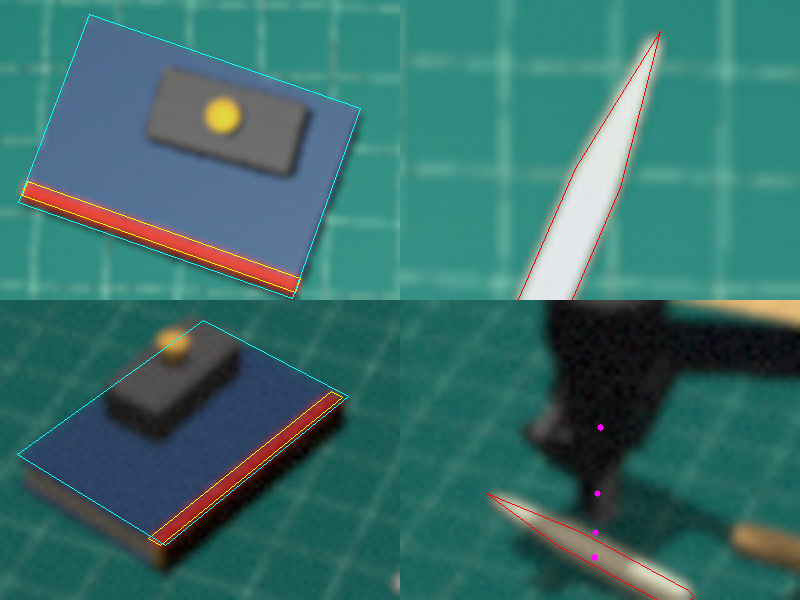

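```bash
python3 -m handwheel '[[[0,0,-20],[0,0,0],0],[[0,0,-30],[0,0,0],0],[[0,0,-30],[0,0,0],0],[[0,0,0],[0,0,0],0]]'
python3 -c "
from look import *
s,p,R=st();print(p,s['opening'],s['force'],s['joint_pos'])
P=np.array([.5403,-.1398,np.radians(-22.06)])
def pan(im,c,x,y,w,h,k):
  im=np.ascontiguousarray(im[:,:,::-1])
  v=cv2.resize(im[y:y+h,x:x+w],None,fx=k,fy=k,interpolation=cv2.INTER_CUBIC)
  u=((proj(c,pose(P,[(-92,-8,5),(-85,-11,5),(8,-11,5),(82,0,5),(8,11,5),(-85,11,5),(-92,8,5)]))-[x,y]+.5)*k).astype(int);cv2.polylines(v,[u],True,(0,0,255),1)
  for z in(0,.02,.05,.1,.15,.2):
      u=((proj(c,p+[0,0,z])[0]-[x,y]+.5)*k).astype(int);cv2.circle(v,tuple(int(t) for t in u),3,(255,0,255),-1)
  return v
cv2.imwrite('pics/ov2.png',np.hstack([pan(grab_frame('top'),'top',290,150,100,120,4),pan(grab_frame('side'),'side',240,120,100,120,4)]))"
```

```text
clock: 5.1
tcp_pos: [0.5285, -0.1353, 0.0874]
tcp_rot: [0.001, 0.982, -0.19, 0.003]
force: [0.7, 0.8, 0.4]
opening: 0.003
finger_force: 0.0
[ 0.52854828 -0.13531592  0.08740419] 0.0025232335967570775 [0.70056158 0.838861   0.38209191] [-3.54507597e-01  1.21146263e-01  1.55832224e+00 -7.73674498e-05
  1.45521931e+00  1.59901062e+00]
```

View pics/ov2.png

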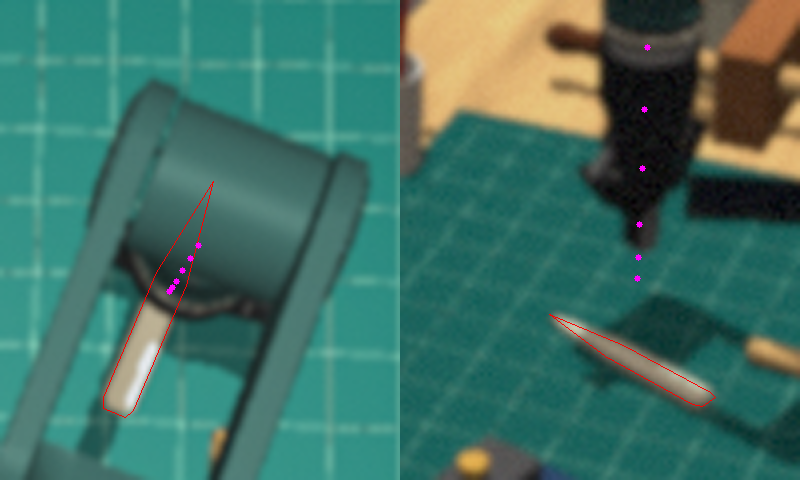

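```bash
python3 -m handwheel '[[[0,0,0],[0,0,0],50],[[0,0,25],[0,0,0],50],[[0,0,25],[0,0,0],50],[[0,0,20],[0,0,0],50],[[0,0,14],[0,0,0],50],[[0,0,7],[0,0,0],50],[[0,0,4],[0,0,0],50],[[0,0,2],[0,0,0],50],[[0,0,0],[0,0,0],50]]'
python3 -m handwheel '[[[0,0,2],[0,0,0],50],[[0,0,2],[0,0,0],50],[[0,0,2],[0,0,0],50]]'
python3 -c "
from look import *
go([.5264,-.1342,.0045],down(-22.06));print(st()[0]['joint_pos'])
a=grab_frame('side')[150:240,240:360];cv2.imwrite('pics/s3.png',cv2.resize(a[:,:,::-1],None,fx=5,fy=5,interpolation=cv2.INTER_CUBIC))"
```

```text
clock: 6.32
tcp_pos: [0.5268, -0.1347, -0.0124]
tcp_rot: [0.0, 0.982, -0.19, 0.001]
force: [-0.4, -0.0, -0.2]
opening: 0.587
finger_force: 0.0
clock: 6.7
tcp_pos: [0.5263, -0.1345, -0.019]
tcp_rot: [0.0, 0.982, -0.19, 0.0]
force: [-0.3, -0.2, 0.6]
opening: 0.589
finger_force: 0.0
t 6.7 shift [ -0.1  -0.3 -23.5] turn [ 0.   -0.    0.13] F [-0.3 -0.2  0.6]
[-3.54537329e-01  2.19478810e-01  1.67219665e+00 -8.35145808e-05
  1.24984626e+00  1.59898246e+00]
```

View pics/s3.png

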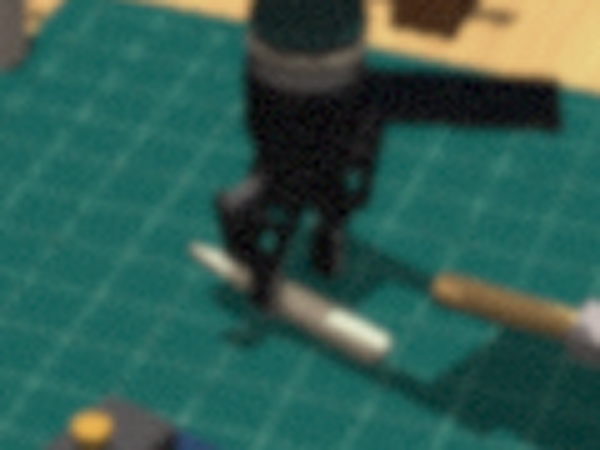

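Reported height has a bias of about +28 mm: in the side view the fingers straddle the blade near (299,207), but still ride high. Descend guarded, then close.

```bash
python3 -m handwheel '[[[0,0,2],[0,0,0],42],[[0,0,2],[0,0,0],42],[[0,0,1],[0,0,0],42]]'; python3 -m handwheel '[[[0,0,0],[0,0,0],0],[[0,0,0],[0,0,0],0],[[0,0,0],[0,0,0],0],[[0,0,0],[0,0,0],0],[[0,0,0],[0,0,0],0]]'
```

```text
clock: 7.12
tcp_pos: [0.5263, -0.1345, -0.0241]
tcp_rot: [0.0, 0.982, -0.19, -0.0]
force: [-0.8, 0.3, 0.1]
opening: 0.493
finger_force: 0.0
clock: 7.75
tcp_pos: [0.5266, -0.1346, -0.0236]
tcp_rot: [0.0, 0.982, -0.19, 0.0]
force: [0.3, -0.2, 1.1]
opening: 0.232
finger_force: 58.9
```

```bash
cat >> look.py <<'E'
BK=np.array([.5394,.1429,np.radians(-17.85)])
TIP=np.array([94.7,0,-31.9])/1e3
def tilt(a,yaw=72.15): return down(yaw)*Rn.from_euler("y",-a,degrees=True)
def goal(x,y,h,a,yaw=72.15):
    "tip ball centre h mm above floor contact at book (x,y), tilt a"
    R=tilt(a,yaw);t=pose(BK,[(x,y,27.5+h)])[0];return t-R.apply(TIP),R
E
python3 -m handwheel '[[[0,0,-20],[0,0,0],0],[[0,0,-50],[0,0,0],0],[[0,0,-50],[0,0,0],0],[[0,0,0],[0,0,-10.5],0],[[0,0,0],[0,0,-10.5],0],[[0,0,0],[0,0,-10.5],0],[[0,0,0],[0,0,-10.5],0],[[0,0,0],[0,0,-10.5],0],[[0,0,0],[0,0,-10.5],0],[[0,0,0],[0,0,-10.5],0],[[0,0,0],[0,0,-10.5],0],[[0,0,0],[0,0,-10.3],0]]'
python3 -c "
from look import *
p,R=goal(-58,86,40,30);print(p)
go(p,tilt(0));go(p,R)"
```

```text
clock: 9.25
tcp_pos: [0.5259, -0.1343, 0.0954]
tcp_rot: [-0.001, 0.805, 0.593, -0.0]
force: [0.3, 0.1, -0.0]
opening: 0.229
finger_force: 58.8
[0.48052514 0.14929176 0.09022379]
t 9.25 shift [ 257.3 -127.6    5.3] turn [-0.08 -0.    0.56] F [ 0.3  0.1 -0. ]
t 9.25 shift [ 257.3 -127.6    5.3] turn [  0.07 -30.     0.57] F [ 0.3  0.1 -0. ]
```

```bash
python3 -m handwheel '[[[36,-18,0],[0,0,0.6],0],[[44.4,-22,0],[0,0,0],0],[[44.4,-22,0],[0,0,0],0],[[44.4,-22,0],[0,0,0],0],[[44.4,-22,0],[0,0,0],0],[[44.4,-22,0],[0,0,0],0],[[0,0,5],[0,-10,0],0],[[0,0,0],[0,-10,0],0],[[0,0,0],[0,-10,0],0],[[0,0,0],[0,0,0],0],[[0,0,0],[0,0,0],0]]'
cat > vis.py <<'E'
from look import *
s,p,R=st();g,Rg=goal(-58,86,40,30);go(g,Rg);print(s['joint_pos'])
t=p+R.apply(TIP);print("tip pred",t*1e3, proj('side',t),proj('top',t))
def pan(im,c,x,y,w,h,k):
  v=cv2.resize(np.ascontiguousarray(im[y:y+h,x:x+w,::-1]),None,fx=k,fy=k,interpolation=cv2.INTER_CUBIC)
  def pt(W,col):
    for u in proj(c,W): cv2.circle(v,tuple(int(q) for q in (u-[x,y]+.5)*k),2,col,-1)
  pt(t,(0,0,255));pt(p+R.apply(TIP-[.0947,0,0]),(255,0,255))
  pt(pose(BK,[(-58,98,25),(-58,0,25),(-58,-98,25)]),(0,255,255));return v
import sys
cv2.imwrite(sys.argv[1],np.hstack([pan(grab_frame('top'),'top',170,150,100,120,4),pan(grab_frame('side'),'side',210,180,100,120,4)]))
E
python3 vis.py pics/v1.png
```

```text
clock: 10.62
tcp_pos: [0.4849, 0.1502, 0.0909]
tcp_rot: [0.151, 0.783, 0.566, -0.21]
force: [-0.3, -0.8, -0.1]
opening: 0.228
finger_force: 58.9
t 10.62 shift [-1.6 -3.9  1.7] turn [-0.21 -0.03 -0.32] F [-0.3 -0.8 -0.1]
[ 0.44323822  0.33430834  1.39211356 -0.37822672  1.77879495  0.75116372]
tip pred [515.54338221 243.28529656  71.19957374] [[254.04870083 270.13822709]] [[186.72942919 224.35140669]]
```

View pics/v1.png

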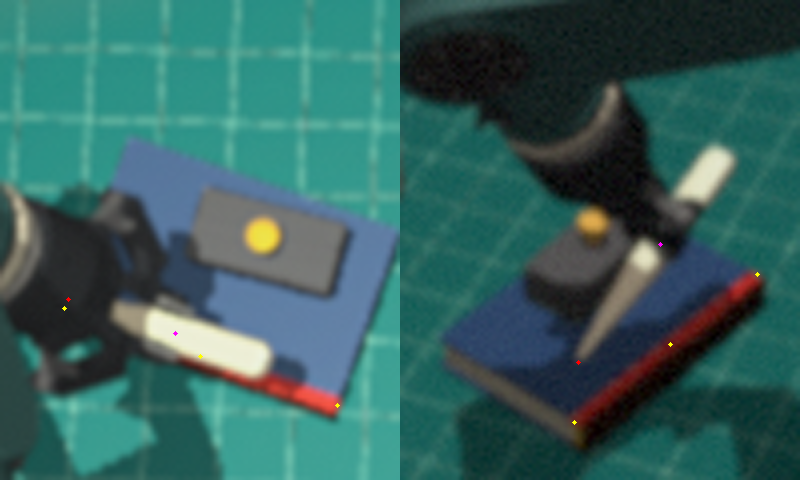

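```bash
cat > tipfit.py <<'E'
from look import *
s,p,R=st()
im=cv2.GaussianBlur(grab_frame('side'),(0,0),.5).astype(np.float32)[...,0]
t0=p+R.apply(TIP);u=proj('side',t0)[0].astype(int);a=u-[6,22];w,h=26,27
D=[(-72,-11,-5),(-72,11,-5),(-72,-11,5),(-72,11,5)]+[(2.5*x,2.5*y,2.5*z) for x,y,z in((1,0,0),(0,1,0),(0,-1,0),(0,0,1),(0,0,-1),(.7,.7,0),(.7,-.7,0),(.7,0,.7),(.7,0,-.7))]
D=np.array(D)/1e3
I=im[a[1]:a[1]+h,a[0]:a[0]+w]
def f(d):
    L=np.zeros((h*K,w*K),np.uint8)
    Q=D+np.c_[np.full(len(D),d[2]),d[0]*(1+D[:,0]/.095),d[1]*(1+D[:,0]/.095)]/1e3
    draw(L,'side',p+R.apply(TIP+Q),None,1,a[0],a[1])
    m=cv2.GaussianBlur(cv2.resize(L.astype(np.float32),(w,h),interpolation=cv2.INTER_AREA),(0,0),.9).ravel()
    yy,xx=np.mgrid[:h,:w];A=np.c_[m,m*yy.ravel(),m*xx.ravel(),np.ones(m.size),xx.ravel(),yy.ravel()]
    e=I.ravel()-A@np.linalg.lstsq(A,I.ravel(),rcond=None)[0]
    return np.mean(np.minimum(abs(e),25)**1.5)
for n in(2,3):
    g=lambda d:f(np.r_[d*3,np.zeros(3-n)])
    o=minimize(g,np.zeros(n),method="Nelder-Mead",options=dict(initial_simplex=np.vstack([np.zeros(n),np.eye(n)])))
    print("tip offset in tool y,z,(x) mm",np.round(o.x*3,2),o.fun,f(np.zeros(3)))
E
python3 tipfit.py; cp pics/v1.png /dev/null
```

```text
tip offset in tool y,z,(x) mm [0.57 0.09] 37.38650905584264 37.80455923212784
tip offset in tool y,z,(x) mm [ 2.56  3.61 -4.06] 34.85016732950584 37.80455923212784
```

```bash
python3 -c "
from look import *
go(*goal(-58.5,86,10,30))
p,R=goal(-58.5,86,10,30);p2,_=goal(-58.5,86,0,30);p3,_=goal(-58.5,76,0,30)
print('down10',R.inv().apply(p2-p)*1e3,'draw10',R.inv().apply(p3-p2)*1e3)"
```

```text
t 10.78 shift [14.6 -5.1 28.9] turn [-0.14 -0.14 -0.48] F [-0.2 -0.2 -0.1]
down10 [ 5.00000000e+00 -1.11022302e-15  8.66025404e+00] draw10 [-8.66025404e+00  3.49880677e-14  5.00000000e+00]
```

```bash
python3 -m handwheel '[[[0,-5.1,0],[0,0,-0.5],0],[[4.6,0,9],[0,0,0],0],[[5,0,10],[0,0,0],0],[[5,0,10],[0,0,0],0],[[0,0,0],[0,0,0],0],[[0,0,0],[0,0,0],0]]'
python3 -c "
from look import *
go(*goal(-58.5,86,0,30))
s,p,R=st();t=p+R.apply(TIP);c=np.cos(BK[2]);q=np.sin(BK[2]);d=t-[BK[0],BK[1],.003];print('tip in book',1e3*np.array([c*d[0]+q*d[1],-q*d[0]+c*d[1],d[2]-.0275]))"
python3 tipfit.py
```

```text
clock: 11.52
tcp_pos: [0.4796, 0.1504, 0.0586]
tcp_rot: [0.151, 0.78, 0.57, -0.211]
force: [-0.0, 0.4, -0.6]
opening: 0.233
finger_force: 58.9
t 11.53 shift [3.5 0.7 7.6] turn [-0.19  0.02  0.18] F [-0.   0.4 -0.6]
tip in book [-59.3971395   86.72748195   8.31910059]
tip offset in tool y,z,(x) mm [0.14 1.41] 51.26420630127205 51.96148477658882
tip offset in tool y,z,(x) mm [ 1.    2.75 -1.88] 50.520438938164396 51.96148477658882
```

```bash
cat > tip.py <<'E'
from look import *
s,p,R=st();t=p+R.apply(TIP);c=np.cos(BK[2]);q=np.sin(BK[2]);d=t-[BK[0],BK[1],.003]
F=np.array(s["force"]);print('tip in book x,y,h',np.round(1e3*np.array([c*d[0]+q*d[1],-q*d[0]+c*d[1],d[2]-.0275]),1),'F book',np.round([c*F[0]+q*F[1],-q*F[0]+c*F[1],F[2]],1))
v=(R.inv()*tilt(30)).as_rotvec();print('turn',np.round(np.degrees(v),2))
E
python3 -m handwheel '[[[1,0.6,1.7],[0,0,0],0],[[1,0,1.7],[0,0,0],0],[[1,0,1.7],[0,0,0],0],[[0,0,0],[0,0,0],0]]'; python3 tip.py
python3 -m handwheel '[[[0.25,0,0.43],[0,0,0],0],[[0.25,0,0.43],[0,0,0],0],[[0,0,0],[0,0,0],0]]'; python3 tip.py
```

```text
clock: 12.08
tcp_pos: [0.4799, 0.1502, 0.0525]
tcp_rot: [0.151, 0.78, 0.57, -0.211]
force: [0.2, 0.3, -0.8]
opening: 0.232
finger_force: 58.9
tip in book x,y,h [-59.   86.7   2.3] F book [ 0.1  0.3 -0.8]
turn [-0.21  0.02  0.18]
clock: 12.45
tcp_pos: [0.4801, 0.1503, 0.0518]
tcp_rot: [0.151, 0.78, 0.57, -0.21]
force: [-0.3, -0.9, -0.9]
opening: 0.229
finger_force: 58.9
tip in book x,y,h [-58.9  86.8   1.5] F book [-0.  -1.  -0.9]
turn [-0.18  0.    0.17]
```

```bash
python3 -m handwheel '[[[0.25,0,0.43],[0,0,0],0],[[0.25,0,0.43],[0,0,0],0],[[0,0,0],[0,0,0],0]]'; python3 tip.py
python3 -m handwheel '[[[0.25,0,0.43],[0,0,0],0],[[0,0,0],[0,0,0],0]]'; python3 tip.py
```

```text
clock: 12.82
tcp_pos: [0.4801, 0.1502, 0.0507]
tcp_rot: [0.151, 0.78, 0.57, -0.21]
force: [0.8, -0.1, -0.7]
opening: 0.229
finger_force: 58.9
tip in book x,y,h [-58.9  86.8   0.5] F book [ 0.8  0.1 -0.7]
turn [-0.19  0.01  0.17]
clock: 13.08
tcp_pos: [0.4801, 0.1502, 0.0502]
tcp_rot: [0.151, 0.78, 0.57, -0.21]
force: [0.1, -0.4, -0.8]
opening: 0.226
finger_force: 58.9
tip in book x,y,h [-58.9  86.7  -0. ] F book [ 0.2 -0.3 -0.8]
turn [-0.19  0.01  0.17]
```

```bash
python3 -m handwheel '[[[0.25,0,0.43],[0,0,0],0],[[0,0,0],[0,0,0],0]]'; python3 tip.py
python3 -m handwheel '[[[0.25,0,0.43],[0,0,0],0],[[0,0,0],[0,0,0],0]]'; python3 tip.py
```

```text
clock: 13.32
tcp_pos: [0.48, 0.1502, 0.0497]
tcp_rot: [0.151, 0.78, 0.57, -0.21]
force: [-0.5, 0.2, -0.4]
opening: 0.227
finger_force: 58.9
tip in book x,y,h [-58.9  86.8  -0.5] F book [-0.5  0.  -0.4]
turn [-0.19  0.01  0.17]
clock: 13.58
tcp_pos: [0.48, 0.1503, 0.0492]
tcp_rot: [0.151, 0.78, 0.57, -0.21]
force: [0.2, 0.1, 0.2]
opening: 0.226
finger_force: 58.9
tip in book x,y,h [-58.9  86.8  -1. ] F book [0.2 0.1 0.2]
turn [-0.19  0.01  0.17]
```

```bash
python3 tipfit.py; python3 - <<'E'
from look import *
im=grab_frame('side');x,y,w,h=225,240,66,60;k=9
v=cv2.resize(np.ascontiguousarray(im[y:y+h,x:x+w,::-1]),None,fx=k,fy=k,interpolation=cv2.INTER_CUBIC)
s,p,R=st()
for W,col in((pose(BK,[(-58,98,25),(-58,70,25)]),(0,255,255)),((p+R.apply(TIP))[None],(255,0,255))):
    for u in proj('side',W): cv2.circle(v,tuple(int(q) for q in (u-[x,y]+.5)*k),2,col,-1)
cv2.imwrite('pics/last.png',v)
E
```

```text
tip offset in tool y,z,(x) mm [-0.08  3.16] 49.62440649504627 51.12750828276312
tip offset in tool y,z,(x) mm [-0.44  1.35  1.14] 49.29448354441178 51.12750828276312
```

View pics/last.png

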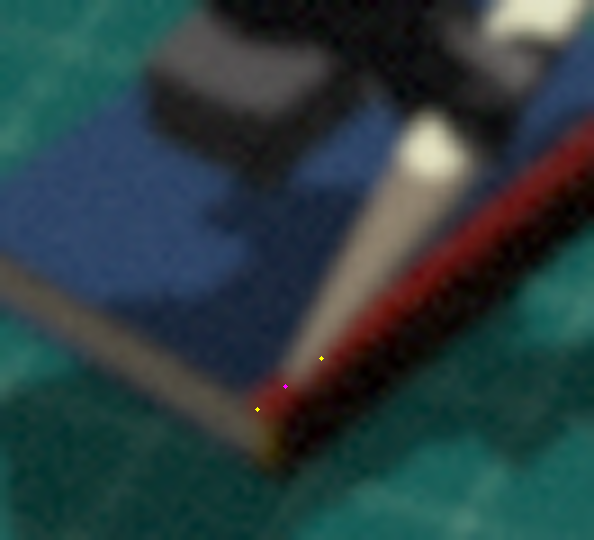

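The tip sits on the red joint at about (290,385) in the crop, with red showing beyond it at the left end. Contact is starting, so press a little more.

```bash
python3 -m handwheel '[[[0.3,0,0.52],[0,0,0],0],[[0,0,0],[0,0,0],0]]'; python3 tip.py
python3 -m handwheel '[[[0.2,0,0.35],[0,0,0],0],[[0,0,0],[0,0,0],0]]'; python3 tip.py
```

```text
clock: 13.92
tcp_pos: [0.48, 0.1503, 0.0486]
tcp_rot: [0.151, 0.78, 0.57, -0.21]
force: [0.3, -0.5, -1.0]
opening: 0.228
finger_force: 58.9
tip in book x,y,h [-58.9  86.8  -1.6] F book [ 0.4 -0.4 -1. ]
turn [-0.19  0.01  0.17]
clock: 14.18
tcp_pos: [0.48, 0.1503, 0.0482]
tcp_rot: [0.151, 0.78, 0.57, -0.21]
force: [0.1, 0.7, -0.8]
opening: 0.227
finger_force: 58.9
tip in book x,y,h [-58.9  86.8  -2. ] F book [-0.1  0.7 -0.8]
turn [-0.19  0.01  0.17]
```

```bash
python3 -m handwheel '[[[0.25,0,0.43],[0,0,0],0],[[0,0,0],[0,0,0],0]]' | grep -E "force"
python3 -m handwheel '[[[0.2,0,0.35],[0,0,0],0],[[0,0,0],[0,0,0],0]]'| grep -E "force";python3 tip.py
```

```text
force: [0.1, -0.6, -1.4]
finger_force: 58.9
force: [-0.1, -0.4, 0.4]
finger_force: 59.0
tip in book x,y,h [-58.9  86.7  -2.8] F book [ 0.  -0.4  0.4]
turn [-0.18  0.01  0.17]
```

```bash
python3 -m handwheel '[[[0.2,0,0.35],[0,0,0],0],[[0,0,0],[0,0,0],0]]' | grep -E "force"
python3 tip.py
```

```text
force: [-0.3, -1.1, 1.6]
finger_force: 59.0
tip in book x,y,h [-58.9  86.6  -3.2] F book [ 0.1 -1.1  1.6]
turn [-0.18  0.03  0.16]
```

```bash
python3 -m handwheel '[[[0,0,0],[0,0,0],0]]' | grep -E "^force"
python3 -m handwheel '[[[0.1,0,0.17],[0,0,0],0],[[0,0,0],[0,0,0],0]]' | grep -E "^force"
python3 tip.py
```

```text
force: [-0.9, 0.1, 0.5]
force: [-0.0, -2.4, 1.1]
tip in book x,y,h [-58.9  86.7  -3.4] F book [ 0.7 -2.3  1.1]
turn [-0.18  0.01  0.17]
```

```bash
python3 -c "
from look import *
s,p,R=st();y=np.array([np.sin(BK[2])*-1,np.cos(BK[2]),0]);print(R.inv().apply(-y)*3.75, R.inv().apply([0,0,-1]))"
python3 -m handwheel '[[[0.2,0,0.35],[0,0,0],0],[[0,0,0],[0,0,0],0]]' | grep -E "^force"
python3 tip.py
```

```text
[-3.24718431 -0.00341586  1.8757085 ] [0.5001814  0.00420686 0.86591043]
force: [-0.7, -1.6, 1.1]
tip in book x,y,h [-58.8  86.7  -3.8] F book [-0.2 -1.7  1.1]
turn [-0.18  0.02  0.16]
```

```bash
python3 -m handwheel '[[[-3.05,0,2.2],[0,0,0],0],[[-3.25,0,1.88],[0,0,0],0],[[-3.25,0,1.88],[0,0,0],0],[[-3.25,0,1.88],[0,0,0],0],[[-3.25,0,1.88],[0,0,0],0],[[-3.25,0,1.88],[0,0,0],0]]' | grep -E "^force"
python3 tip.py
```

```text
force: [0.7, 1.7, 1.2]
tip in book x,y,h [-58.9  64.   -4.2] F book [0.2 1.9 1.2]
turn [-0.18 -0.    0.17]
```

```bash
python3 -m handwheel '[[[-3.2,0,1.97],[0,0,0],0],[[-3.25,0,1.88],[0,0,0],0],[[-3.25,0,1.88],[0,0,0],0],[[-3.25,0,1.88],[0,0,0],0],[[-3.25,0,1.88],[0,0,0],0],[[-3.25,0,1.88],[0,0,0],0],[[-3.25,0,1.88],[0,0,0],0],[[-3.25,0,1.88],[0,0,0],0]]' | grep -E "^force"
python3 tip.py
```

```text
force: [0.7, 1.5, 1.0]
tip in book x,y,h [-58.9  34.   -4.4] F book [0.2 1.6 1. ]
turn [-0.19  0.    0.17]
```

```bash
python3 -m handwheel '[[[-3.15,0,2.06],[0,0,0],0],[[-3.25,0,1.88],[0,0,0],0],[[-3.25,0,1.88],[0,0,0],0],[[-3.25,0,1.88],[0,0,0],0],[[-3.25,0,1.88],[0,0,0],0],[[-3.25,0,1.88],[0,0,0],0],[[-3.25,0,1.88],[0,0,0],0],[[-3.25,0,1.88],[0,0,0],0]]' | grep -E "^force"
python3 tip.py
```

```text
force: [0.6, 0.5, -0.0]
tip in book x,y,h [-58.8   3.9  -4.6] F book [ 0.5  0.7 -0. ]
turn [-0.19  0.01  0.17]
```

```bash
python3 -m handwheel '[[[-3.15,0,2.06],[0,0,0],0],[[-3.15,0,2.06],[0,0,0],0],[[-3.25,0,1.88],[0,0,0],0],[[-3.25,0,1.88],[0,0,0],0]]' | grep -E "^force"
python3 tip.py
```

```text
force: [0.9, 1.7, 1.8]
tip in book x,y,h [-58.8 -11.   -5. ] F book [0.3 1.8 1.8]
turn [-0.18 -0.    0.17]
```

```bash
python3 -m handwheel '[[[-3.25,0,1.9],[0,0,0],0],[[-3.25,0,1.9],[0,0,0],0],[[-3.25,0,1.9],[0,0,0],0],[[-3.25,0,1.9],[0,0,0],0],[[-3.25,0,1.88],[0,0,0],0],[[-3.25,0,1.88],[0,0,0],0],[[-3.25,0,1.88],[0,0,0],0]]' | grep -E "^force"
python3 tip.py
```

```text
force: [0.6, 1.5, 1.2]
tip in book x,y,h [-58.8 -37.4  -5.1] F book [0.1 1.6 1.2]
turn [-0.19  0.    0.17]
```

```bash
python3 -m handwheel '[[[-3.2,0,1.97],[0,0,0],0],[[-3.25,0,1.9],[0,0,0],0],[[-3.25,0,1.9],[0,0,0],0],[[-3.25,0,1.88],[0,0,0],0],[[-3.25,0,1.88],[0,0,0],0],[[-3.25,0,1.88],[0,0,0],0],[[-3.25,0,1.88],[0,0,0],0]]' | grep -E "^force"
python3 tip.py
```

```text
force: [-0.0, 1.1, 0.6]
tip in book x,y,h [-58.8 -63.7  -5.3] F book [-0.3  1.   0.6]
turn [-0.19  0.    0.17]
```

```bash
python3 -m handwheel '[[[-3.2,0,1.97],[0,0,0],0],[[-3.25,0,1.9],[0,0,0],0],[[-3.25,0,1.9],[0,0,0],0],[[-3.25,0,1.88],[0,0,0],0],[[-3.25,0,1.88],[0,0,0],0],[[-3.25,0,1.88],[0,0,0],0]]' | grep -E "^force"
python3 tip.py
```

```text
force: [-0.0, 2.0, 1.7]
tip in book x,y,h [-58.8 -86.3  -5.4] F book [-0.6  1.9  1.7]
turn [-0.19  0.    0.17]
```

```bash
python3 -m handwheel '[[[-2,0,-3.5],[0,0,0],0],[[-6,0,-10.4],[0,0,0],0],[[-9,0,-15.6],[0,0,0],0],[[-9,0,-15.6],[0,0,0],0],[[-9,0,-15.6],[0,0,0],0],[[0,0,0],[0,10,0],0],[[0,0,0],[0,10,0],0],[[0,0,0],[0,10,0],0],[[0,0,0],[0,0,0],0]]'
python3 -c "
from look import *
go([.5266,-.1346,.07],down(-22.06))"; python3 m.py >/dev/null; python3 - <<'E'
from look import *
im={c:grab_frame(c).astype(np.float32) for c in('top','side')}
ex={c:np.zeros((420,560),bool) for c in im};ex["top"][195:230,212:260]=1;ex["side"][225:262,238:280]=1
for c in im: print(c,fit([c],book,BK,im,lambda I:I[...,0]-I[...,1],excl=ex))
E
```

```text
clock: 22.42
tcp_pos: [0.4274, -0.0173, 0.1166]
tcp_rot: [-0.0, 0.81, 0.587, -0.001]
force: [0.4, -0.3, -0.5]
opening: 0.226
finger_force: 58.9
t 22.43 shift [-80.5 130.9  46.5] turn [-3.00e-02  1.00e-01  9.39e+01] F [ 0.4 -0.3 -0.5]
top (array([ 0.53969359,  0.14292796, -0.31541112]), np.float64(55.224952697753906))
side (array([ 0.5391451 ,  0.14251705, -0.31342032]), np.float64(20.332002639770508))
```

```bash
python3 -m handwheel '[[[-27,43.6,0],[0,0,0],0],[[-27,43.6,0],[0,0,0],0],[[-26.5,43.6,0],[0,0,0],0],[[0,0,0],[0,0,10.4],0],[[0,0,0],[0,0,10.4],0],[[0,0,0],[0,0,10.4],0],[[0,0,0],[0,0,10.4],0],[[0,0,0],[0,0,10.4],0],[[0,0,0],[0,0,10.5],0],[[0,0,0],[0,0,10.6],0],[[0,0,0],[0,0,10.6],0],[[0,0,0],[0,0,10.6],0]]' >/dev/null
python3 -m handwheel '[[[0,0,30],[0,0,0],0],[[0,0,40],[0,0,0],0],[[0,0,35],[0,0,0],0],[[0,0,15],[0,0,0],0],[[0,0,8],[0,0,0],0],[[0,0,3],[0,0,0],0],[[0,0,0],[0,0,0],0]]'
python3 -c "
from look import *
go([.5266,-.1346,-.0236],down(-22.06));print(st()[0]['torque'])"
```

```text
clock: 24.9
tcp_pos: [0.5279, -0.131, -0.0156]
tcp_rot: [0.0, 0.981, -0.192, -0.001]
force: [0.8, 0.8, -0.5]
opening: 0.232
finger_force: 59.0
t 24.9 shift [0.2 3.8 8. ] turn [ 0.03  0.13 -0.02] F [ 0.8  0.8 -0.5]
[-0.01768307 -0.01420247 -0.00591751]
```

```bash
for i in 1 ; do python3 -m handwheel '[[[0,0,2],[0,0,0],0],[[0,0,2],[0,0,0],0],[[0,0,0],[0,0,0],0]]' | grep -E "^(force|tcp_pos)"; done
python3 -m handwheel '[[[0,0,1],[0,0,0],0],[[0,0,0.5],[0,0,0],0],[[0,0,0],[0,0,0],0]]' | grep -E "^(force|tcp_pos)"
python3 -m handwheel '[[[0,0,1],[0,0,0],0],[[0,0,0],[0,0,0],0]]' | grep -E "^(force|tcp_pos)"
```

```text
tcp_pos: [0.5268, -0.1308, -0.0207]
force: [-0.4, 0.1, 0.5]
tcp_pos: [0.5269, -0.1307, -0.0223]
force: [-0.6, 0.2, -0.7]
tcp_pos: [0.5268, -0.1307, -0.0233]
force: [0.1, 0.6, -0.2]
```

Essentially on the mat at grasp height. Release gently (to 50 mm), then back off straight up.

```bash
python3 -m handwheel '[[[0,0,0],[0,0,0],28],[[0,0,0],[0,0,0],40],[[0,0,0],[0,0,0],50],[[0,0,0],[0,0,0],50],[[0,0,-5],[0,0,0],50],[[0,0,-20],[0,0,0],50],[[0,0,-40],[0,0,0],50],[[0,0,-50],[0,0,0],50],[[0,0,-40],[0,0,0],50],[[-60,0,0],[0,0,0],50],[[-60,0,0],[0,0,0],50],[[-60,0,0],[0,0,0],50]]'
python3 -m handwheel '[[[0,60,-10],[0,0,0],50],[[0,60,-10],[0,0,0],50],[[0,60,0],[0,0,0],50],[[0,60,0],[0,0,0],50],[[-30,40,0],[0,0,0],50],[[0,0,0],[0,0,0],50],[[0,0,0],[0,0,0],50]]'
python3 - <<'E'
from look import *
im={c:grab_frame(c).astype(np.float32) for c in('top','side')}
ex={c:np.zeros((420,560),bool) for c in im};ex["top"][195:230,212:260]=1;ex["side"][225:262,238:280]=1
for c in im:
    print(c,fit([c],book,BK,im,lambda I:I[...,0]-I[...,1],excl=ex))
    f=fit([c],folder,np.array([.5405,-.136,np.radians(-22)]),im,lambda I:I[...,0],pad=6,labs=2);print("folder",f)
    for q in("folder","weight","brush","square"):
        d=nets.find_in(c,q);print(c,q,[(round(o["conf"],2),np.round(o["rect"]).tolist()) for o in d[:1]])
    old=cv2.imread(f"pics/{c}0.png")[:,:,::-1].astype(np.float32)
    D=(np.abs(cv2.GaussianBlur(im[c]-old,(0,0),1)).max(2)>40).astype(np.uint8)
    n,_,S,_=cv2.connectedComponentsWithStats(D);print("changed",[x.tolist() for x in S[1:] if x[4]>6])
E
```

```text
clock: 27.4
tcp_pos: [0.3593, -0.0627, 0.133]
tcp_rot: [-0.0, 0.981, -0.192, -0.002]
force: [0.2, 0.4, 1.4]
opening: 0.582
finger_force: 0.0
clock: 28.28
tcp_pos: [0.228, -0.3112, 0.1531]
tcp_rot: [-0.0, 0.981, -0.192, -0.002]
force: [-0.6, -0.3, -0.6]
opening: 0.583
finger_force: 0.0
top (array([ 0.53986849,  0.14311157, -0.31094728]), np.float64(12.714561462402344))
folder (array([ 0.54045231, -0.136558  , -0.3950579 ]), np.float64(33.77800369262695))
top folder [(0.96, [319.0, 205.0, 339.0, 252.0])]
top weight [(0.95, [216.0, 200.0, 258.0, 226.0])]
top brush [(0.56, [332.0, 259.0, 352.0, 331.0])]
top square [(0.71, [199.0, 283.0, 242.0, 325.0])]
changed [[321, 205, 21, 48, 101], [314, 207, 21, 45, 102], [309, 316, 251, 104, 14432], [257, 338, 62, 54, 2097], [436, 341, 11, 5, 31], [141, 359, 92, 61, 2668], [239, 383, 52, 37, 949], [295, 399, 5, 6, 18], [396, 411, 33, 9, 116]]
side (array([ 0.53924378,  0.14248611, -0.3092816 ]), np.float64(19.53211784362793))
folder (array([ 0.5418113 , -0.13897115, -0.38251904]), np.float64(25.544713973999023))
side folder [(0.72, [281.0, 200.0, 317.0, 223.0])]
side weight [(0.82, [241.0, 227.0, 275.0, 258.0])]
side brush [(0.6, [326.0, 206.0, 386.0, 230.0])]
side square [(0.64, [315.0, 271.0, 360.0, 298.0])]
changed [[423, 0, 137, 127, 8708], [406, 35, 16, 57, 627], [451, 40, 5, 8, 21], [434, 89, 6, 6, 23], [416, 98, 18, 8, 97], [405, 100, 9, 18, 106], [483, 106, 6, 6, 18], [399, 108, 39, 82, 781], [437, 113, 71, 125, 3711], [434, 126, 10, 7, 51], [399, 129, 9, 27, 171], [427, 163, 10, 6, 44], [389, 193, 5, 3, 11], [420, 197, 10, 7, 51], [391, 215, 5, 10, 26], [507, 215, 17, 8, 92], [436, 238, 5, 5, 17], [383, 245, 14, 25, 169], [496, 247, 34, 18, 255], [394, 255, 39, 14, 385], [498, 270, 3, 4, 7], [475, 274, 6, 2, 9], [433, 287, 9, 5, 30], [390, 288, 103, 35, 1707], [502, 290, 7, 7, 31], [483, 300, 10, 5, 36]]
```

Only the folder (flat, moved about 3 mm) and the arm have changed; the book and weight are where they were. Handing in.

```bash
python3 -c "
from plant import job;print(job.job_done())"
```

```text
the job is handed in; nothing more can be done
None
```

The joint was drawn in one pass at about 3 cm/s and roughly 2 N, from 11 mm inside the left end to 12 mm short of the right end; the folder is flat near its start, book and weight unmoved in the images, and the job handed in at about 29 s (first grasp missed because the reported tool height was off by 28 mm; the cover boards were not closely inspected).

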